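# Dock the keyboard square against its rail

## Task

Dock the keyboard: with the fingertips push it along the desk until its back edge lies flat along the dock's rail, pressing both of the rail's spring contacts in, and its left end stands against the dock's end stop, pressing that contact in too. Work gently, at two points along its front edge and on its right end, never pressing on the dock, rail and stop together, with more than about 20 newtons, and leave the keyboard lying there while the other things on the desk stay where they are.

Things in the scene. Friction and masses are not known exactly. Their poses are not given: they have to be found in the camera images.
- keyboard: Loose black keyboard, 0.33 to 0.55 kg, 129 (x) x 299 (y) x 17 mm. Origin: centre of its underside, on the desk. Its solid edges stand 0 to 12 mm above the desk, at x = +63 (back, away from the robot), x = -65 (front), y = +150 (left end), y = -150 (right end). It drags on the desk with 1.5 to 4 N; with its edge jammed on a fingertip, up to 10 N. It starts up to 9 degrees askew to the rail.
- dock: Aluminium strip 30 x 360 x 8 mm fixed to the desk before the monitor, with two black clamp blocks and screws, 30 mm high. Origin: on the desk, in its middle; x points away from the robot, square to the rail, y along the rail to the left. It carries the rail and end stop, one rigid grey L-shaped bar, 20 mm high, clamped at a depth that nobody noted (see dock_rail).
- dock_rail (a point): Point fixed to the strip, on the desk, where the middle of the rail's front face would lie with the bar right back. The bar (360 mm along y, thin green line) really stands 0 to 12 mm nearer to the robot, square to the dock's x; this amount is not measured: find the rail by feel. Axes as the dock's.
- dock_end (a point): Point fixed to the strip, on the desk, level with the inner face of the end stop: 170 mm along the dock's +y from its origin. The end stop is a wall 10 mm thick and 20 mm high that runs 91 mm from the rail towards the robot; the keyboard's left end belongs against this face and starts 20 to 50 mm short of it. Pushed askew, it wedges here.
- contact_left (a joint): Spring contact in the rail at y = +100 mm of the dock: brass pin of 8 mm diameter, centred 9 mm above the desk, standing 6 mm proud of the rail's face. 0 = fully out, 0.006 = pressed in flush with the rail, in metres. Its spring gives 0.1 to 0.4 N, too weak to push the released keyboard back.
- contact_right (a joint): The same contact in the rail at y = -100 mm of the dock.
- contact_end (a joint): The same contact in the end stop's inner face, 60 mm in front of the rail's face, pressed towards +y of the dock by the keyboard's left end.
- mouse: Bystander: black computer mouse, 104 x 66 x 37 mm; origin at the centre of its underside.
- mug: Bystander: blue-grey mug, 92 x 127 x 95 mm; origin at the centre of its underside.
- parts_jar: Bystander: white jar with a black lid, 52 mm across, 70 mm high; origin at the centre of its underside.
- stapler: Bystander: blue stapler, 34 x 141 x 46 mm; origin at the centre of its underside.
- note_block: Bystander: yellow note block, 77 x 77 x 24 mm; origin at the centre of its underside.

How it is judged:
At the end, for the whole second after the job is handed in: All three spring contacts are held in by the keyboard: both rail contacts at least 4.2 of 6 mm (back edge within 1.8 mm of the rail at each), the end contact at least 3.2 of 6 mm; the keyboard lies flat on the desk (within 3 degrees), parallel to the rail (within 1.4 degrees), released and at rest (value of joint each of contact_left, contact_right above 0.0042 m and value of joint contact_end above 0.0032 m and angle between the y axis of keyboard and the y axis of dock, either way round below 0.025 rad and x of keyboard in the frame of dock above -0.105 m and angle between keyboard's own z axis and vertical below 0.05 rad and linear speed of keyboard below 0.01 m/s); the robot touches nothing.
It fails at once if the keyboard is pressed on the dock with more than 20 N (contact force between keyboard and dock above 20 N).
It fails at once if the robot presses on the dock itself with more than 20 N (contact force between the arm and dock above 20 N).
It fails at once if a bystander is shifted by more than 30 mm (distance of any of mouse, mug, parts_jar, stapler, note_block from where it was at the start of the episode above 0.03 m).
It also fails if it takes over 72 s, if anything falls off the work surface, if the arm or the gripper's body presses on something with over 40 N, if the wrist force passes 120 N, or if a joint passes its speed limit or range.

## Robot

A 6-joint arm with a two-finger parallel gripper is mounted at the origin on a cart in front of the work surface, level with it; the furniture and walls round the work are solid. World frame = base frame: x ahead of the robot, y to its left, z up, the work surface at z = 0. Lengths are in m, angles in rad, forces in N, time in s.
With the tool pointing down it reaches from about 0.4 to 0.925 m from the base axis. Payload 3.4 kg.
Tool frame: the origin (TCP) lies between the finger pads; the fingertips stand 22 mm ahead of it and the grasp point (between the pads) lies 3 mm ahead of it; z points along the fingers, y is the line along which they close (so a half turn about z gives the same grasp; the last joint's range is limited). The gripper opens to 85 mm and grips with 20 to 120 N. Pads are 22 mm wide; open, the fingers measure 114 mm over their backs; the gripper's body (76 mm by 85 mm) begins 54 mm behind the grasp point. The pads swing forward as they close: fully open they stand 13 mm farther back than shut.
Start: joints at [1.109, 0.307, 1.506, -0, 1.328, -0.073], TCP at [0.217, 0.532, 0.253] pointing down, gripper open.
Joint ranges: [-3.12, 3.12], [-1.05, 2.28], [0.14, 2.33], [-1.42, 4.57], [0.1, 2.73], [-2.68, 2.68]. Speed limits (rad/s): [2.57, 2.57, 3.14, 3.14, 3.14, 3.14].

## Interface

Orientations are given as a rotation vector (axis times angle).
In Python, from bench import ctrl gives the robot as it stands.
- The arm moves only by the shell command python3 -m handwheel 'ROWS' [FORCE]. ROWS is JSON, a list of rows, each a list of 7 numbers: the shift along the tool's x, y, z scaled (see below), then the turn, a rotation vector about the tool's x, y, z scaled (see below), then the closure, from -1 (fully open) to 1 (shut), so that 0 is half open. A call has 1 to 12 rows; each row shifts and turns the commanded pose from where the row before left it, along the tool's axes as they then stand; what a row does not reach is not made up. The controller multiplies each number of a shift by 0.08 m and each number of a turn by 0.08 rad. A row lasts 1/10 s, in which the tool goes at most 50 mm and 8.59 degrees, less where a joint would pass 70% of its speed; a pose out of reach is approached as far as the arm can. A call with a number of a shift or a turn outside -1 to 1 is refused whole. A call with a gripper value outside its range is refused whole. The fingers move at their own pace and stop on an object; FORCE is the grip in N (left out, the last holds). Time passes only in rows, so rows that do not move let the fingers close. It gives the time, the measured TCP pose, the force, the opening and the grip force at its end, in the units of the state.
- ctrl.sense(): the state, without advancing time (a new reading comes with each control period).
- ctrl.get_image(name): name is "side" or "top"; returns the picture (384x512x3 uint8, red, green, blue); there is no depth.
- ctrl.camera_params(name): a dict with "vertical_fov" (degrees; the focal length in pixels is half the picture's height over the tangent of half this angle, whatever the lens; pixels are square), "cx", "cy" (the principal point, pixels), "k1" (the pictures are not rectified: a ray, as slopes to the right and down, at radius r is drawn at 1 + k1 r^2 times it, then the intrinsics apply), "R" (3x3) and "t" (3): a world point X has camera coordinates R X + t. Camera axes: x right, y down, z forward; pixel columns grow to the right and rows downward; lengths in m; the calibration is good to about 2 mm. A picture is of the moment at which its call begins. camera_params takes no time and is no camera call.
- ctrl.sign_off(): hands the job in; it is judged then, once.
The state is a dict: "time": time; "joints": joint angles; "dq": joint speeds; "joint_efforts": joint torques, N m; "eef_pos": TCP position; "orientation": TCP orientation; "ft_force": force on the tool from outside, world axes, zero at the start; "ft_torque": the same for the moment, N m; "grip_width": opening from 0.0 (shut) to 1.0 (fully open); "grasp_force": force on a finger pad.
Only numpy, scipy, OpenCV 4.12 (cv2) and the standard library are available. Lean on these libraries where they do the work, as an engineer would, in place of code of your own. Each camera call takes 0.05 s, during which the arm holds its last target. There are 200 camera calls.

## Working session

There is one attempt and no reset: what is moved stays moved. The work goes in short steps, Python scripts to look and compute and a shell command to move; the robot and the scene stay as the last step left them, time stands still between calls to the robot, and variables do not carry over. Pictures are saved under pics/ and viewed, at most 10 in all, crops included, and the job is handed in when it is done.

```bash
ls; mkdir -p pics; python3 - <<'E'
from bench import ctrl
import cv2
for n in("top","side"):
    cv2.imwrite(f"pics/{n}0.png",ctrl.get_image(n)[:,:,::-1])
    print(n,ctrl.camera_params(n))
print(ctrl.sense())
E
```

```text
pics
top {'vertical_fov': 43.249273948503784, 'cx': 252.6684484200483, 'cy': 189.90980326589803, 'k1': -0.1801656995404783, 'R': array([[-0.10083923, -0.99489366,  0.00424916],
       [-0.77743422,  0.0761317 , -0.62433965],
       [ 0.62082807, -0.06626137, -0.78114144]]), 't': array([0.03802591, 0.39360041, 1.27721542])}
side {'vertical_fov': 42.892976613733666, 'cx': 256.8077591175641, 'cy': 194.42621363549685, 'k1': -0.09535633433261793, 'R': array([[-0.69501921, -0.71883913,  0.01478518],
       [-0.37938643,  0.34919176, -0.85681448],
       [ 0.61074891, -0.60111183, -0.51541279]]), 't': array([0.31380433, 0.23428678, 1.28073611])}
{'time': 0.1, 'joints': array([ 1.10953081e+00,  3.07518242e-01,  1.50752153e+00, -5.35719088e-06,
        1.32840790e+00, -7.35058256e-02]), 'dq': array([-0.00128973,  0.00047593, -0.00250673,  0.00067837,  0.00153384,
       -0.00010109]), 'joint_efforts': array([ 7.21534034e-04, -4.58529103e+01, -2.52609444e+01,  4.80464598e-05,
        5.45334871e-03, -2.06596928e-05]), 'eef_pos': array([0.21718707, 0.5317833 , 0.25246964]), 'orientation': array([-6.05187070e-01, -3.08225524e+00,  2.81203414e-03]), 'ft_force': array([-0.03783045,  0.61635226, -0.32068697]), 'ft_torque': array([-0.02141607,  0.01251621, -0.00580693]), 'grasp_force': 0.0, 'grip_width': 0.9983624242651074}
```

View pics/top0.png

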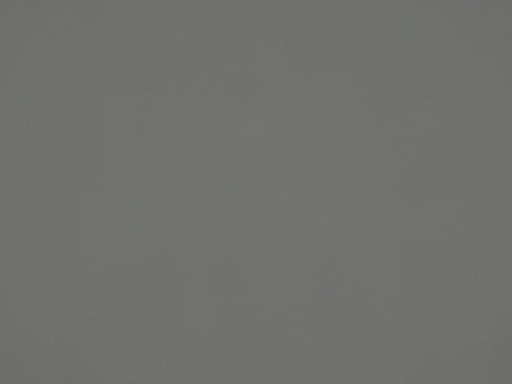

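View pics/side0.png

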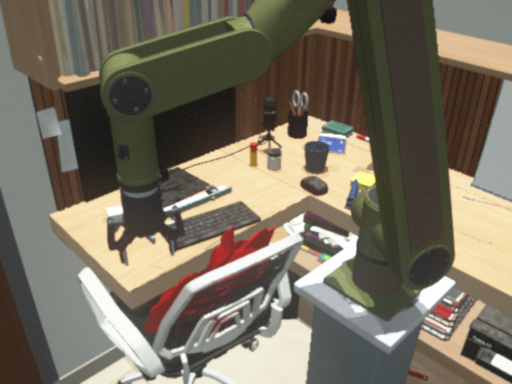

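The top picture is blank grey. The side one shows the keyboard at about (215,222), the rail from about (170,210) to (230,188), and the mouse at (314,185). The gripper is at (140,225). I'll retake the top picture.

```bash
python3 - <<'E'
from bench import ctrl
import cv2
im=ctrl.get_image("top");print(im.std())
cv2.imwrite("pics/top1.png",cv2.resize(im[:,:,::-1],(800,600),interpolation=cv2.INTER_CUBIC))
s=ctrl.get_image("side");cv2.imwrite("pics/side1.png",cv2.resize(s[140:290,90:290,::-1],(800,600),interpolation=cv2.INTER_CUBIC))
E
```

```text
1.6581685986286157
```

View pics/top1.png

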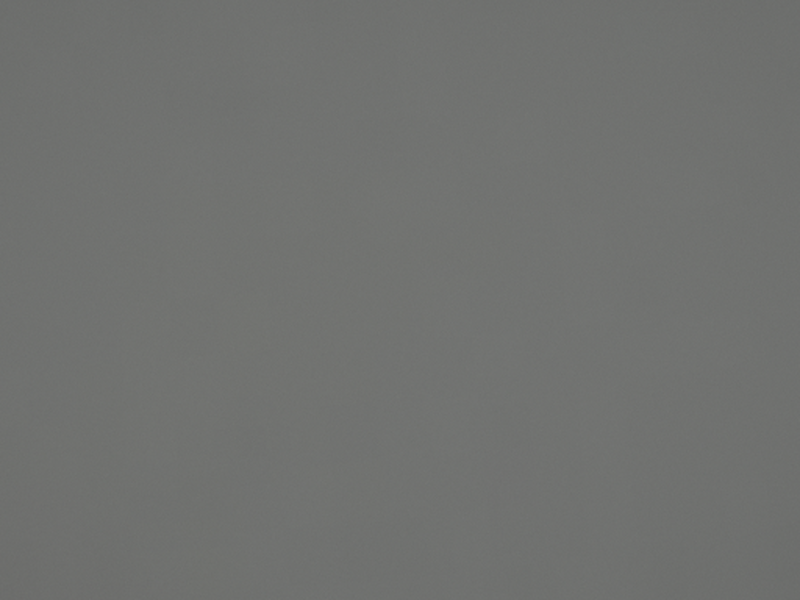

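The top camera is still blank, with no usable content, so I'll work from the side camera.

View pics/side1.png

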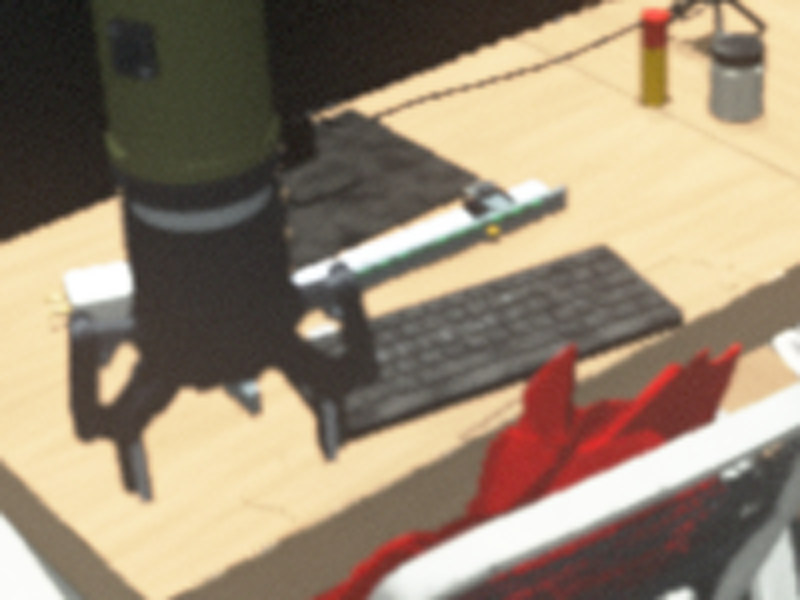

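The crop shows four things (crop pixels; ×1/4, plus offset 90,140 for full image):
- The keyboard's right-back corner is at about (600,248), right-front at (682,320) and left-front at about (345,437).
- The rail's right end is at about (565,195).
- The right contact pin is at (492,231).
- The gripper hides the left end.

```bash
cat > h.py <<'E'
from bench import ctrl
import numpy as np, cv2
from scipy.spatial.transform import Rotation as Rot
P=ctrl.camera_params("side");R=P["R"];t=P["t"];f=192/np.tan(np.radians(P["vertical_fov"])/2)
K=np.array([[f,0,P["cx"]],[0,f,P["cy"]],[0,0,1]]);D=np.array([P["k1"],0,0,0,0.])
def w(px,z):
    s=cv2.undistortPointsIter(np.float64(px).reshape(-1,1,2),K,D,None,None,(3,100,1e-10)).reshape(-1,2)
    d=np.c_[s,np.ones(len(s))]@R; c=-R.T@t
    return c+d*((np.broadcast_to(z,len(s))-c[2])/d[:,2])[:,None]
def proj(X): return cv2.projectPoints(np.float64(X).reshape(-1,1,3),cv2.Rodrigues(R)[0],t,K,D)[0].reshape(-1,2)
def crop(p,o=(90,140),k=4): return np.array(o)+(np.float64(p)+.5)/k-.5
def tool():
    s=ctrl.sense();T=Rot.from_rotvec(s["orientation"]).as_matrix()
    return s,T
E
python3 - <<'E'
from h import *
np.set_printoptions(precision=3,suppress=True)
print(w(crop([[600,248],[682,320],[345,437]]),[.012,.012,.012]))
print(w(crop([[565,190],[545,183],[492,231],[300,290]]),[.02,.02,.009,.02]))
print(w(crop([[255,410]]),[.0]))
s,T=tool();print(T)
print((proj(s["eef_pos"][None])-[90,140])*4)
E
```

```text
[[0.53  0.002 0.012]
 [0.41  0.026 0.012]
 [0.466 0.305 0.012]]
[[ 0.61  -0.03   0.02 ]
 [ 0.631 -0.025  0.02 ]
 [ 0.615  0.047  0.009]
 [ 0.634  0.225  0.02 ]]
[[0.55  0.326 0.   ]]
[[-0.926  0.378 -0.001]
 [ 0.378  0.926 -0.001]
 [ 0.    -0.001 -1.   ]]
[[231.96 461.85]]
```

```bash
python3 -m handwheel '[[-0.48,-0.33,0,0,0,0,-1],[-0.48,-0.33,0,0,0,0,-1],[-0.48,-0.33,0,0,0,0,-1],[-0.48,-0.33,0,0,0,0,-1],[-0.48,-0.33,0,0,0,0,-1],[-0.48,-0.33,0,0,0,0,-1],[-0.48,-0.33,0,0,0,0,-1],[-0.48,-0.33,0,0,0,0,-1],[-0.48,-0.33,0,0,0,0,-1],[-0.48,-0.33,0,0,0,0,-1],[-0.48,-0.33,0,0,0,0,-1]]'
python3 -m handwheel '[[-0.18,-0.55,0,0,0,0,-1],[-0.18,-0.55,0,0,0,0,-1],[-0.18,-0.55,0,0,0,0,-1],[-0.18,-0.55,0,0,0,0,-1],[-0.18,-0.55,0,0,0,0,-1],[-0.18,-0.55,0,0,0,0,-1],[0,0,0,0,0,0,-1],[0,0,0,0,0,0,-1]]'
python3 - <<'E'
from h import *
im=ctrl.get_image("top");print(im.std())
s=ctrl.get_image("side");cv2.imwrite("pics/s2raw.png",s[:,:,::-1]);cv2.imwrite("pics/side2.png",cv2.resize(s[150:262,90:276,::-1],None,fx=4.3,fy=4.3,interpolation=cv2.INTER_CUBIC))
E
```

```text
time: 1.3
eef_pos: [0.4993, 0.1019, 0.2533]
orientation: [0.606, 3.083, 0.0]
ft_force: [0.5, 0.2, 0.3]
grip_width: 1.001
grasp_force: 0.0
time: 2.1
eef_pos: [0.4784, -0.1742, 0.253]
orientation: [-0.61, -3.081, -0.001]
ft_force: [-0.2, 0.2, 0.2]
grip_width: 1.002
grasp_force: 0.0
1.6579149903880657
```

View pics/side2.png

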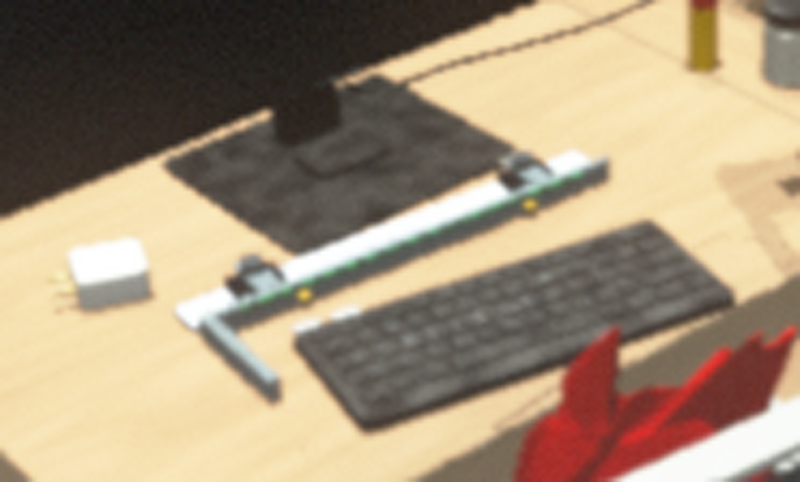

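The picture shows these points (crop pixels, 4.3×):
- **Contact pins:** left (304,295), right (530,205).
- **Rail:** right top end (606,162).
- **End stop:** from (205,320) to (277,382).
- **Keyboard corners:** (297,338), (650,222), (733,293), (368,415).

```bash
python3 - <<'E'
from h import *
np.set_printoptions(precision=4,suppress=True)
c=lambda p:crop(p,(90,150),4.3)
pins=w(c([[304,295],[530,205]]),.009)
d=pins[0]-pins[1];print("pins",pins,np.linalg.norm(d),"yaw",np.degrees(np.arctan2(-d[0],d[1])))
rl=w(c([[606,162],[235,318],[205,320],[277,382],[200,322]]),.02);print("rail rightend, inner corner?, stop pts\n",rl)
kb=w(c([[297,338],[650,222],[733,293],[368,415]]),.013)
print("kb BL BR FR FL\n",kb)
for a,b in((0,1),(3,2),(0,3),(1,2)):
    e=kb[a]-kb[b];print(np.linalg.norm(e),np.degrees(np.arctan2(-e[0],e[1])))
yh=d/np.linalg.norm(d);xh=np.array([yh[1],-yh[0],0])
o=pins.mean(0)
for n,q in(("kb",kb),("rail",rl)):
    print(n,np.c_[(q-o)@xh,(q-o)@yh])
s,T=tool();print(T,s["eef_pos"])
E
```

```text
pins [[0.6287 0.2459 0.009 ]
 [0.6144 0.0459 0.009 ]] 0.20046490021611504 yaw -4.093200026317236
rail rightend, inner corner?, stop pts
 [[ 0.6099 -0.0286  0.02  ]
 [ 0.6231  0.3069  0.02  ]
 [ 0.6352  0.3238  0.02  ]
 [ 0.5394  0.3279  0.02  ]
 [ 0.6355  0.3277  0.02  ]]
kb BL BR FR FL
 [[ 0.582   0.2834  0.013 ]
 [ 0.5284 -0.0012  0.013 ]
 [ 0.4161  0.0203  0.013 ]
 [ 0.4761  0.2994  0.013 ]]
0.28957611922773 -10.664084208249214
0.2853959750908833 -12.134741953188556
0.10702503960252037 -98.56946680230928
0.11427879162859853 -100.84578391200915
kb [[-0.0493  0.1343]
 [-0.0824 -0.1533]
 [-0.1959 -0.1399]
 [-0.156   0.1427]]
rail [[ 0.0009 -0.1749]
 [-0.01    0.1607]
 [ 0.001   0.1784]
 [-0.0949  0.1756]
 [ 0.0009  0.1824]]
[[-0.9258  0.378  -0.0006]
 [ 0.378   0.9258  0.0011]
 [ 0.001   0.0007 -1.    ]] [ 0.4786 -0.1724  0.2531]
```

```bash
python3 -m handwheel '[[0,0,0,0,0,-0.9875,-1],[0,0,0,0,0,-0.9875,-1],[0,0,0,0,0,-0.9875,-1],[0,0,0,0,0,-0.9875,-1],[0.156,0.512,0,0,0,0,-1],[0.156,0.512,0,0,0,0,-1],[0.156,0.512,0,0,0,0,-1],[0.156,0.512,0,0,0,0,-1],[0.156,0.512,0,0,0,0,-1],[0.156,0.512,0,0,0,0,-1],[0.156,0.512,0,0,0,0,-1],[0.156,0.512,0,0,0,0,-1]]'
python3 -m handwheel '[[0,0,0.4,0,0,0,-1],[0,0,0.4,0,0,0,-1],[0,0,0.4,0,0,0,-1],[0,0,0.4,0,0,0,-1],[0,0,0.4,0,0,0,-1],[0,0,0.3,0,0,0,-1],[0,0,0,0,0,0,-1]]'
python3 - <<'E'
from h import *
s,T=tool();print(T.round(4))
E
```

```text
time: 3.4
eef_pos: [0.4009, 0.1637, 0.2535]
orientation: [0.108, 3.139, 0.001]
ft_force: [0.8, 0.4, 0.6]
grip_width: 1.0
grasp_force: 0.0
time: 4.1
eef_pos: [0.3995, 0.1613, 0.067]
orientation: [-0.108, -3.133, 0.003]
ft_force: [-0.3, -0.2, 0.3]
grip_width: 0.997
grasp_force: 0.0
[[-0.9976  0.0689 -0.0066]
 [ 0.069   0.9976 -0.0017]
 [ 0.0065 -0.0022 -1.    ]]
```

```bash
python3 -m handwheel '[[0,0,0.2,0,0,0,-1],[0,0,0.2,0,0,0,-1],[0,0,0,0,0,0,-1],[0,0,0,0,0,0,-1]]'
python3 - <<'E'
from h import *
s=ctrl.get_image("side");cv2.imwrite("pics/side3.png",cv2.resize(s[150:262,110:296,::-1],None,fx=4.3,fy=4.3,interpolation=cv2.INTER_CUBIC))
E
```

```text
time: 4.5
eef_pos: [0.4029, 0.1614, 0.0382]
orientation: [0.111, 3.139, 0.0]
ft_force: [0.7, -0.2, 0.5]
grip_width: 1.002
grasp_force: 0.0
```

View pics/side3.png

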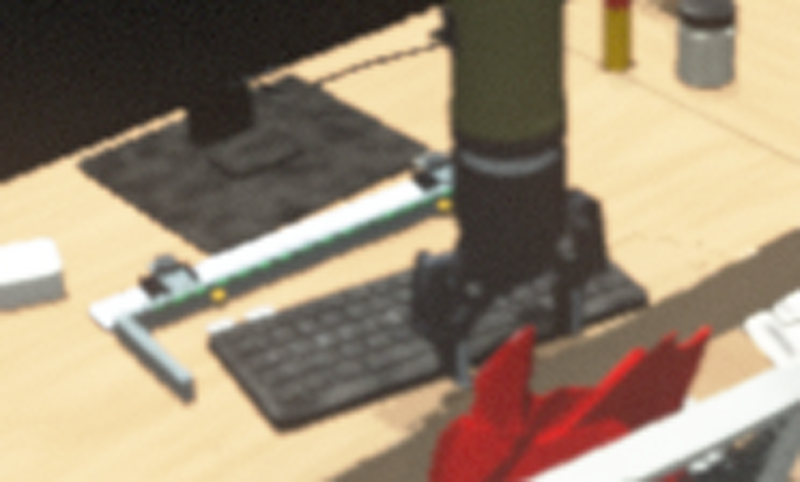

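The gripper stands in front of the front edge, with fingertips at about (462,385) and (570,330), clear of the keyboard. Next I'll feel for the desk.

```bash
for i in 1; do python3 -m handwheel '[[0,0,0.1,0,0,0,-1],[0,0,0.06,0,0,0,-1],[0,0,0,0,0,0,-1],[0,0,0,0,0,0,-1]]'; done; python3 -c "
from h import *
for z in(.016,.029): print((proj([[0.4065,.2113,z],[.3993,.1115,z]])-[110,150])*4.3)"
```

```text
time: 4.95
eef_pos: [0.4026, 0.1606, 0.0244]
orientation: [-0.113, -3.139, 0.0]
ft_force: [0.7, 0.7, -0.4]
grip_width: 0.998
grasp_force: 0.0
[[450.06078873 402.00140327]
 [568.04394686 347.57958377]]
[[449.45163417 386.19782693]
 [568.02381191 332.10381565]]
```

Open, the tips stand about 9 mm ahead of the TCP, so TCP z ≈ 0.015 is right.

```bash
python3 -m handwheel '[[0,0,0.06,0,0,0,-1],[0,0,0.06,0,0,0,-1],[0,0,0,0,0,0,-1],[0,0,0,0,0,0,-1]]'; python3 -m handwheel '[[-0.1,0,0,0,0,0,-1],[-0.1,0,0,0,0,0,-1],[0,0,0,0,0,0,-1]]'
```

```text
time: 5.35
eef_pos: [0.4025, 0.1606, 0.0146]
orientation: [-0.113, -3.139, 0.0]
ft_force: [-0.0, -0.5, 0.1]
grip_width: 1.001
grasp_force: 0.0
time: 5.65
eef_pos: [0.421, 0.1597, 0.0151]
orientation: [0.114, 3.137, 0.001]
ft_force: [0.5, 0.5, -0.0]
grip_width: 0.999
grasp_force: 0.0
```

```bash
for i in 1; do python3 -m handwheel '[[-0.06,0,0,0,0,0,-1],[-0.06,0,0,0,0,0,-1],[-0.06,0,0,0,0,0,-1],[-0.06,0,0,0,0,0,-1]]'; python3 -m handwheel '[[-0.06,0,0,0,0,0,-1],[-0.06,0,0,0,0,0,-1],[-0.06,0,0,0,0,0,-1]]'; done
```

```text
time: 6.05
eef_pos: [0.4371, 0.1578, 0.0148]
orientation: [-0.113, -3.138, 0.001]
ft_force: [-2.5, -0.8, 1.3]
grip_width: 0.998
grasp_force: 1.6
time: 6.35
eef_pos: [0.4532, 0.1572, 0.0149]
orientation: [0.113, 3.139, 0.0]
ft_force: [-2.9, -1.1, 0.3]
grip_width: 1.0
grasp_force: 1.1
```

```bash
python3 -m handwheel '[[-0.06,0,0,0,0,0,-1],[-0.06,0,0,0,0,0,-1],[-0.06,0,0,0,0,0,-1],[0,0,0,0,0,0,-1]]'
python3 - <<'E'
from h import *
s=ctrl.get_image("side");cv2.imwrite("pics/side4.png",cv2.resize(s[150:262,110:296,::-1],None,fx=4.3,fy=4.3,interpolation=cv2.INTER_CUBIC))
E
```

```text
time: 6.75
eef_pos: [0.4682, 0.1563, 0.015]
orientation: [0.113, 3.137, 0.001]
ft_force: [0.7, 0.6, -0.2]
grip_width: 1.001
grasp_force: 0.1
```

View pics/side4.png

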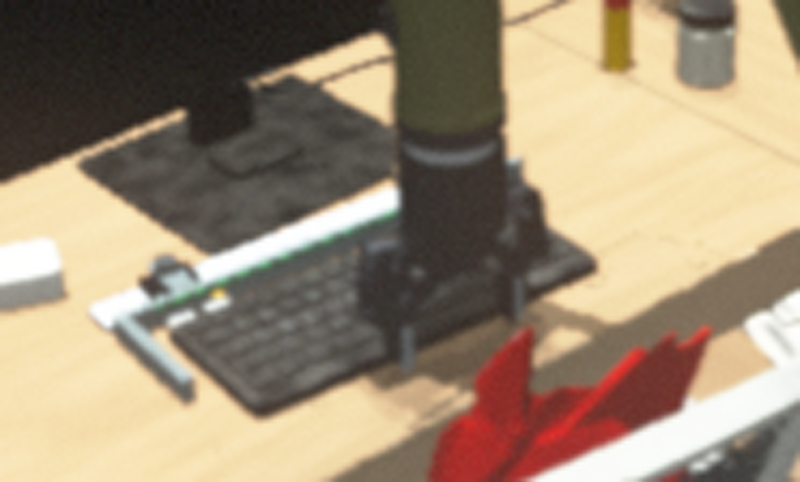

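The keyboard is now close to the rail: left-back corner at about (175,333), left-front (252,403), right-front (597,262). Both fingers are on the front edge.

```bash
python3 - <<'E'
from h import *
np.set_printoptions(precision=4,suppress=True)
c=lambda p:crop(p,(110,150),4.3)
o=np.array([.62155,.1459,.009]);yh=np.array([.0714,.9974,0]);xh=np.array([.9974,-.0714,0])
k=w(c([[175,333],[252,403],[597,262]]),.013);print(k,np.c_[(k-o)@xh,(k-o)@yh])
e=k[1]-k[2];print(np.linalg.norm(e),np.degrees(np.arctan2(-e[0],e[1])))
s,T=tool();p=s["eef_pos"];print((p-o)@xh,(p-o)@yh, np.degrees(np.arctan2(-T[0,1],T[1,1])))
E
```

```text
[[0.6041 0.2986 0.013 ]
 [0.5004 0.3063 0.013 ]
 [0.4706 0.0187 0.013 ]] [[-0.0283  0.151 ]
 [-0.1322  0.1513]
 [-0.1415 -0.1377]]
0.28914676600818556 -5.927376682165728
-0.15367098702261944 -0.0005722252650577158 -4.11155299240979
```

```bash
python3 -m handwheel '[[0.19,0,0,0,0,0,-1],[0,0,0,0,0,0,-1],[0,0,-0.5,0,0,0,-1],[0,0,-0.5,0,0,0,-1],[-0.217,-0.448,0,0,0,0,-1],[-0.217,-0.448,0,0,0,0,-1],[-0.217,-0.448,0,0,0,0,-1],[-0.217,-0.448,0,0,0,0,-1],[-0.217,-0.448,0,0,0,0,-1],[0,0,0,0,0,0,-1]]'
python3 -m handwheel '[[0,0,0,0,0,0.98,-1],[0,0,0,0,0,0.98,-1],[0,0,0,0,0,0.98,-1],[0,0,0,0,0,0.98,-1],[0,0,0,0,0,0.98,-1],[0,0,0,0,0,0.98,-1],[0,0,0,0,0,0.98,-1],[0,0,0,0,0,0.98,-1],[0,0,0,0,0,0.98,-1],[0,0,0,0,0,0.98,-1]]'
python3 -m handwheel '[[0,0,0,0,0,0.98,-1],[0,0,0,0,0,0.98,-1],[0,0,0,0,0,0.98,-1],[0,0,0,0,0,0.98,-1],[0,0,0,0,0,0.98,-1],[0,0,0,0,0,0.98,-1],[0,0,0,0,0,0.98,-1],[0,0,0,0,0,0.98,-1],[0,0,0,0,0,0.98,-1],[0,0,0,0,0,0.98,-1],[0,0,0,0,0,0,-1]]'
python3 - <<'E'
from h import *
o=np.array([.62155,.1459,.009]);yh=np.array([.0714,.9974,0]);xh=np.array([.9974,-.0714,0])
s,T=tool();p=s["eef_pos"];print((p-o)@xh,(p-o)@yh,p, np.degrees(np.arctan2(T[1,1],T[0,1])),s["joints"])
im=ctrl.get_image("side");cv2.imwrite("pics/side5.png",cv2.resize(im[150:262,110:296,::-1],None,fx=4.3,fy=4.3,interpolation=cv2.INTER_CUBIC))
E
```

```text
time: 7.8
eef_pos: [0.5297, -0.0324, 0.0957]
orientation: [0.119, 3.133, -0.004]
ft_force: [0.9, 0.5, 0.8]
grip_width: 0.996
grasp_force: 0.0
time: 8.8
eef_pos: [0.5257, -0.0273, 0.0951]
orientation: [1.307, 2.856, 0.001]
ft_force: [0.5, -0.1, 0.7]
grip_width: 0.998
grasp_force: 0.0
time: 9.9
eef_pos: [0.5256, -0.0274, 0.0951]
orientation: [2.296, 2.143, 0.001]
ft_force: [0.4, 0.9, -0.0]
grip_width: 1.0
grasp_force: 0.0
-0.08330883485867613 -0.17967203962916153 [ 0.52562004 -0.02737315  0.09509581] -3.932762753419295 [-1.32354358e-01  4.13543249e-01  1.81047239e+00  1.13414530e-04
  9.16529208e-01 -6.37836862e-02]
```

View pics/side5.png

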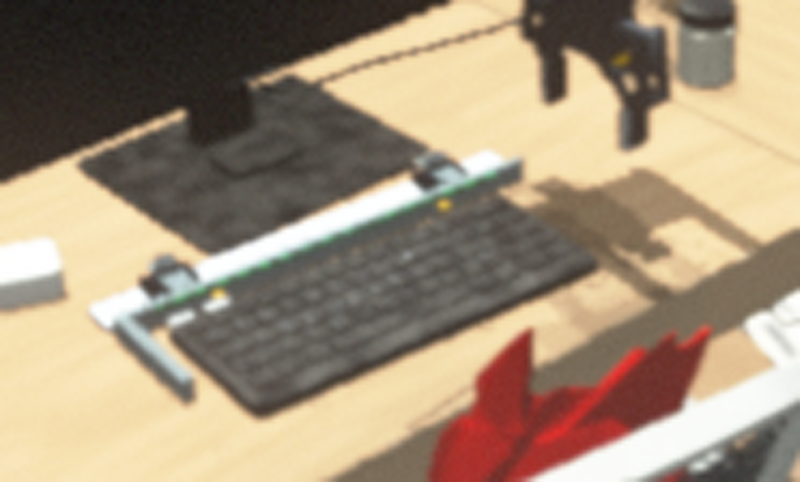

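The keyboard now lies almost parallel to the rail, right-back corner about (500,195), right-front (597,265). The gap to the stop on the left is roughly 15–20 mm. I'll come down beside the right end and push.

```bash
python3 -m handwheel '[[0,0,0.4,0,0,0,-1],[0,0,0.4,0,0,0,-1],[0,0,0.2,0,0,0,-1],[0,0,0,0,0,0,-1]]'; python3 -m handwheel '[[0.06,0,0,0,0,0,-1],[0.06,0,0,0,0,0,-1],[0.06,0,0,0,0,0,-1],[0.06,0,0,0,0,0,-1]]';python3 -m handwheel '[[0.05,0,0,0,0,0,-1],[0.05,0,0,0,0,0,-1]]'
```

```text
time: 10.35
eef_pos: [0.5234, -0.0274, 0.0128]
orientation: [-2.292, -2.143, 0.005]
ft_force: [-1.0, 0.0, 0.2]
grip_width: 0.999
grasp_force: 0.0
time: 10.75
eef_pos: [0.5272, -0.0081, 0.0159]
orientation: [2.295, 2.143, 0.002]
ft_force: [0.4, -0.3, 0.6]
grip_width: 1.003
grasp_force: 0.0
time: 10.95
eef_pos: [0.5274, -0.0005, 0.0154]
orientation: [2.295, 2.143, 0.001]
ft_force: [-0.2, -4.5, 1.4]
grip_width: 1.0
grasp_force: 1.8
```

```bash
python3 -m handwheel '[[0.04,0,0,0,0,0,-1],[0.04,0,0,0,0,0,-1]]'; python3 -m handwheel '[[0.02,0,0,0,0,0,-1],[0.02,0,0,0,0,0,-1]]'; python3 -m handwheel '[[0.01,0,0,0,0,0,-1],[0.01,0,0,0,0,0,-1]]'
```

```text
time: 11.15
eef_pos: [0.5279, 0.0053, 0.0153]
orientation: [2.295, 2.143, -0.0]
ft_force: [-0.2, -5.8, 3.6]
grip_width: 0.999
grasp_force: 2.6
time: 11.35
eef_pos: [0.5281, 0.0084, 0.0153]
orientation: [2.296, 2.143, 0.0]
ft_force: [-1.0, -5.9, 4.6]
grip_width: 1.002
grasp_force: 2.9
time: 11.55
eef_pos: [0.5282, 0.0099, 0.0152]
orientation: [2.296, 2.143, -0.0]
ft_force: [-0.9, -5.7, 4.0]
grip_width: 1.0
grasp_force: 3.0
```

```bash
for i in 1; do python3 -m handwheel '[[0.01,0,0,0,0,0,-1],[0.01,0,0,0,0,0,-1]]'; python3 -m handwheel '[[0.01,0,0,0,0,0,-1]]';  python3 -m handwheel '[[0.01,0,0,0,0,0,-1]]'; done
```

```text
time: 11.75
eef_pos: [0.5283, 0.0114, 0.0152]
orientation: [2.296, 2.143, -0.0]
ft_force: [0.4, -6.0, 4.9]
grip_width: 0.999
grasp_force: 3.0
time: 11.85
eef_pos: [0.5283, 0.0122, 0.0152]
orientation: [2.296, 2.143, -0.0]
ft_force: [-0.4, -6.0, 5.2]
grip_width: 1.002
grasp_force: 3.0
time: 11.95
eef_pos: [0.5284, 0.013, 0.0153]
orientation: [2.296, 2.143, -0.0]
ft_force: [-0.7, -5.4, 4.3]
grip_width: 0.997
grasp_force: 3.1
```

```bash
python3 -m handwheel '[[0.01,0,0,0,0,0,-1]]';  python3 -m handwheel '[[0.01,0,0,0,0,0,-1]]'; python3 -m handwheel '[[0.006,0,0,0,0,0,-1]]'|grep -E "eef|ft"; python3 -m handwheel '[[0.006,0,0,0,0,0,-1]]'|grep -E "eef|ft"
```

```text
time: 12.05
eef_pos: [0.5284, 0.0138, 0.0152]
orientation: [2.296, 2.143, -0.0]
ft_force: [0.7, -5.2, 5.8]
grip_width: 1.002
grasp_force: 3.1
time: 12.15
eef_pos: [0.5285, 0.0146, 0.0153]
orientation: [2.296, 2.143, -0.0]
ft_force: [-0.5, -6.7, 5.3]
grip_width: 1.0
grasp_force: 3.1
eef_pos: [0.5285, 0.015, 0.0153]
ft_force: [-1.3, -6.4, 4.7]
eef_pos: [0.5285, 0.0153, 0.0152]
ft_force: [-0.2, -9.2, 5.4]
```

Force rose from 6 to 9 N, so the stop is reached. Next I'll go back to the front edge.

```bash
python3 -m handwheel '[[-0.25,0,0,0,0,0,-1],[0,0,0,0,0,0,-1],[0,0,-0.5,0,0,0,-1],[0,0,-0.5,0,0,-0.98,-1],[0,0,0,0,0,-0.98,-1],[0,0,0,0,0,-0.98,-1],[0,0,0,0,0,-0.98,-1],[0,0,0,0,0,-0.98,-1],[0,0,0,0,0,-0.98,-1],[0,0,0,0,0,-0.98,-1],[0,0,0,0,0,-0.98,-1],[0,0,0,0,0,-0.98,-1]]'|grep -E "eef|ft"
python3 -m handwheel '[[0,0,0,0,0,-0.98,-1],[0,0,0,0,0,-0.98,-1],[0,0,0,0,0,-0.98,-1],[0,0,0,0,0,-0.98,-1],[0,0,0,0,0,-0.98,-1],[0,0,0,0,0,-0.98,-1],[0,0,0,0,0,-0.98,-1],[0,0,0,0,0,-0.98,-1],[0,0,0,0,0,-0.98,-1],[0,0,0,0,0,-0.98,-1],[0,0,0,0,0,-0.98,-1],[0,0,0,0,0,0,-1]]'|grep -E "eef|ft"
python3 - <<'E'
from h import *
o=np.array([.62155,.1459,.009]);yh=np.array([.0714,.9974,0]);xh=np.array([.9974,-.0714,0])
s,T=tool();p=s["eef_pos"];print((p-o)@xh,(p-o)@yh,p, np.degrees(np.arctan2(-T[0,1],T[1,1])))
im=ctrl.get_image("side");cv2.imwrite("pics/side6.png",cv2.resize(im[165:255,120:260,::-1],None,fx=5.7,fy=5.7,interpolation=cv2.INTER_CUBIC))
E
```

```text
eef_pos: [0.5264, -0.0026, 0.0945]
ft_force: [0.4, 0.3, 0.9]
eef_pos: [0.5264, -0.0028, 0.0945]
ft_force: [0.7, 0.9, -2.1]
-0.084312116835185 -0.1550814515827266 [ 0.52637521 -0.00277252  0.0945223 ] -4.115207351998631
```

View pics/side6.png

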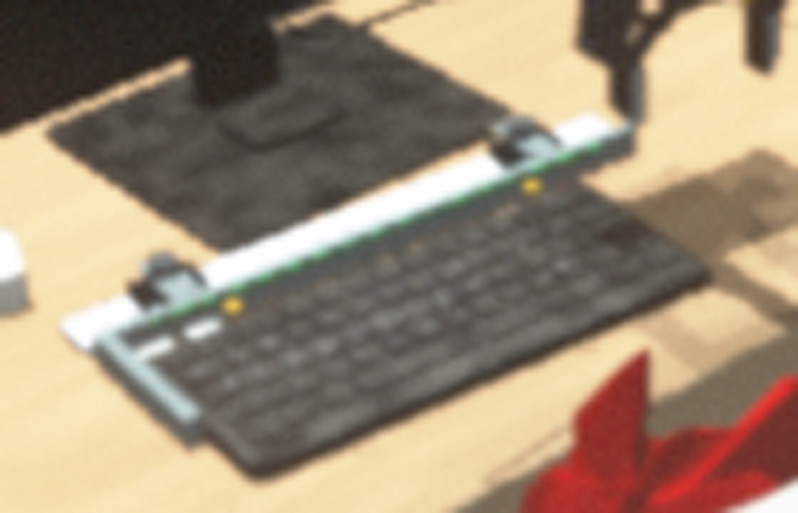

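The left end lies along the end stop at about (100,340)–(195,420). A thin gap remains before the rail pins at (232,305) and (531,186). Now the front push.

```bash
python3 -m handwheel '[[0.23,0.442,0,0,0,0,-1],[0.23,0.442,0,0,0,0,-1],[0.23,0.442,0,0,0,0,-1],[0.23,0.442,0,0,0,0,-1],[0.23,0.442,0,0,0,0,-1],[0,0,0,0,0,0,-1],[0,0,0.4,0,0,0,-1],[0,0,0.4,0,0,0,-1],[0,0,0.19,0,0,0,-1],[0,0,0,0,0,0,-1],[0,0,0,0,0,0,-1]]'
python3 -m handwheel '[[-0.06,0,0,0,0,0,-1],[-0.06,0,0,0,0,0,-1],[-0.03,0,0,0,0,0,-1],[0,0,0,0,0,0,-1]]'
python3 - <<'E'
from h import *
o=np.array([.62155,.1459,.009]);yh=np.array([.0714,.9974,0]);xh=np.array([.9974,-.0714,0])
s,T=tool();p=s["eef_pos"];print((p-o)@xh,(p-o)@yh,p, np.degrees(np.arctan2(-T[0,1],T[1,1])))
E
```

```text
time: 15.9
eef_pos: [0.448, 0.1789, 0.0156]
orientation: [-0.115, -3.139, 0.0]
ft_force: [0.2, -0.2, -0.3]
grip_width: 1.0
grasp_force: 0.0
time: 16.3
eef_pos: [0.461, 0.1785, 0.0164]
orientation: [0.113, 3.137, 0.001]
ft_force: [0.1, 0.5, -0.1]
grip_width: 1.001
grasp_force: 0.0
-0.1624420570241452 0.021086288638168388 [0.46102056 0.17853294 0.01637737] -4.140383638967651
```

```bash
python3 -m handwheel '[[-0.04,0,0,0,0,0,-1],[-0.04,0,0,0,0,0,-1],[-0.04,0,0,0,0,0,-1],[-0.03,0,0,0,0,0,-1]]'|grep -E "eef|ft|grasp"; python3 -m handwheel '[[-0.02,0,0,0,0,0,-1],[-0.02,0,0,0,0,0,-1]]'|grep -E "eef|ft|grasp";python3 -m handwheel '[[-0.02,0,0,0,0,0,-1],[-0.02,0,0,0,0,0,-1]]'|grep -E "eef|ft|grasp"
```

```text
eef_pos: [0.4703, 0.1774, 0.0155]
ft_force: [-5.8, 1.9, 4.2]
grasp_force: 2.7
eef_pos: [0.4721, 0.1769, 0.0154]
ft_force: [-5.7, 1.2, 5.3]
grasp_force: 3.1
eef_pos: [0.4749, 0.1766, 0.0154]
ft_force: [-6.6, 0.4, 5.0]
grasp_force: 3.0
```

```bash
for i in 1; do python3 -m handwheel '[[-0.02,0,0,0,0,0,-1],[-0.02,0,0,0,0,0,-1]]'|grep -E "eef|ft|grasp"; python3 -m handwheel '[[-0.02,0,0,0,0,0,-1]]'|grep -E "eef|ft|grasp";python3 -m handwheel '[[-0.01,0,0,0,0,0,-1],[-0.01,0,0,0,0,0,-1]]'|grep -E "eef|ft|grasp";python3 -m handwheel '[[-0.01,0,0,0,0,0,-1],[-0.01,0,0,0,0,0,-1]]'|grep -E "eef|ft|grasp"; done
```

```text
eef_pos: [0.4777, 0.1763, 0.0153]
ft_force: [-7.5, 0.3, 5.8]
grasp_force: 3.6
eef_pos: [0.4789, 0.1761, 0.0153]
ft_force: [-7.6, 0.4, 6.7]
grasp_force: 3.9
eef_pos: [0.4803, 0.176, 0.0153]
ft_force: [-7.7, 0.9, 7.5]
grasp_force: 4.0
eef_pos: [0.4816, 0.1759, 0.0153]
ft_force: [-8.5, 1.3, 7.4]
grasp_force: 4.2
```

```bash
for i in 1; do python3 -m handwheel '[[-0.01,0,0,0,0,0,-1],[-0.01,0,0,0,0,0,-1]]'|grep -E "eef|ft|grasp"; python3 -m handwheel '[[-0.01,0,0,0,0,0,-1],[-0.01,0,0,0,0,0,-1]]'|grep -E "eef|ft|grasp";python3 -m handwheel '[[-0.01,0,0,0,0,0,-1]]'|grep -E "eef|ft|grasp"; done
```

```text
eef_pos: [0.4819, 0.1758, 0.0152]
ft_force: [-11.3, 2.9, 9.3]
grasp_force: 5.8
eef_pos: [0.4819, 0.1757, 0.0152]
ft_force: [-14.3, 4.3, 12.9]
grasp_force: 7.3
eef_pos: [0.4821, 0.1755, 0.0151]
ft_force: [-15.8, 4.7, 13.4]
grasp_force: 7.7
```

Stalled at 0.482 with rising force. I'll ease off and check the pins numerically by their yellow pixels.

```bash
python3 -m handwheel '[[0.06,0,0,0,0,0,-1],[0.1,0,0,0,0,0,-1],[0.15,0,0,0,0,0,-1],[0,0,-0.5,0,0,0,-1],[0.3,0,-0.5,0,0,0,-1],[0.3,0,-0.6,0,0,0,-1],[0,0,-0.6,0,0,0,-1],[0,-0.6,-0.3,0,0,0,-1],[0,-0.6,0,0,0,0,-1],[0,-0.6,0,0,0,0,-1],[0,-0.6,0,0,0,0,-1],[0,0,0,0,0,0,-1]]'
python3 - <<'E'
from h import *
np.set_printoptions(precision=4,suppress=True)
o=np.array([.62155,.1459,.009]);yh=np.array([.0714,.9974,0]);xh=np.array([.9974,-.0714,0])
im=ctrl.get_image("side");cv2.imwrite("pics/s7raw.png",im[:,:,::-1])
cv2.imwrite("pics/side7.png",cv2.resize(im[165:255,120:260,::-1],None,fx=5.7,fy=5.7,interpolation=cv2.INTER_CUBIC))
for n in("s2raw","s7raw"):
    h=cv2.cvtColor(cv2.imread(f"pics/{n}.png"),cv2.COLOR_BGR2HSV)
    m=cv2.inRange(h,(15,140,120),(32,255,255))[165:255,120:260]
    k,_,st,ce=cv2.connectedComponentsWithStats(m)
    for i in range(1,k):
        p=w([ce[i]+[120,165]],.009); print(n,st[i,4],ce[i]+[120,165],(p-o)@xh,(p-o)@yh)
E
```

```text
time: 19.5
eef_pos: [0.4049, -0.0119, 0.211]
orientation: [0.124, 3.138, -0.004]
ft_force: [-0.1, 0.6, -0.1]
grip_width: 1.001
grasp_force: 0.0
s2raw 6 [253.     165.1667] [0.0945] [-0.3514]
s2raw 3 [212.6667 197.3333] [0.0002] [-0.0995]
s2raw 4 [160.5 218.5] [-0.0017] [0.1006]
s7raw 6 [253.     165.1667] [0.0945] [-0.3514]
```

View pics/side7.png

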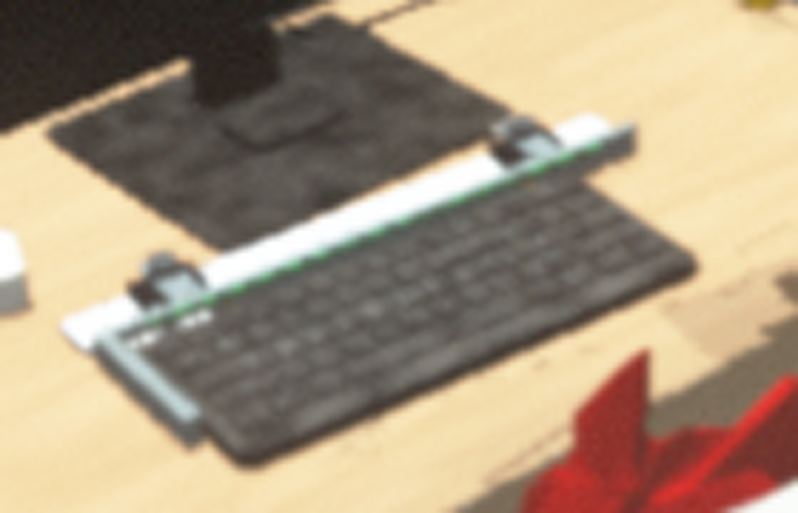

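The pins are now hidden: the back edge is at the rail along its length, and the left end is along the stop. I'm out of pictures to view, so I'll verify by feel, pressing gently at the right and left points and comparing where each stalls.

```bash
python3 -m handwheel '[[-0.166,0.408,0,0,0,0,-1],[-0.166,0.408,0,0,0,0,-1],[-0.166,0.408,0,0,0,0,-1],[0,0,0.55,0,0,0,-1],[0,0,0.55,0,0,0,-1],[0,0,0.55,0,0,0,-1],[0,0,0.4,0,0,0,-1],[0,0,0.3,0,0,0,-1],[0,0,0.08,0,0,0,-1],[0,0,0,0,0,0,-1],[0,0,0,0,0,0,-1]]'
python3 -m handwheel '[[-0.08,0,0,0,0,0,-1],[-0.08,0,0,0,0,0,-1],[-0.04,0,0,0,0,0,-1],[0,0,0,0,0,0,-1]]'
cat >> h.py <<'E'
def dk():
    o=np.array([.62155,.1459,.009]);yh=np.array([.0714,.9974,0]);xh=np.array([.9974,-.0714,0])
    s,T=tool();p=s["eef_pos"];print("dock x %.2f y %.2f mm z %.1f yaw %.2f F"%((p-o)@xh*1e3,(p-o)@yh*1e3,p[2]*1e3,np.degrees(np.arctan2(-T[0,1],T[1,1]))),s["ft_force"].round(1))
E
python3 -c "from h import *;dk()"
```

```text
time: 20.65
eef_pos: [0.453, 0.0886, 0.0171]
orientation: [0.111, 3.138, 0.001]
ft_force: [0.2, -0.1, 0.1]
grip_width: 1.0
grasp_force: 0.0
time: 21.05
eef_pos: [0.4699, 0.0866, 0.017]
orientation: [0.114, 3.137, 0.001]
ft_force: [0.1, -0.4, -0.1]
grip_width: 0.999
grasp_force: 0.0
dock x -147.02 y -69.94 mm z 17.0 yaw -4.14 F [ 0.1 -0.4 -0.1]
```

```bash
python3 -m handwheel '[[-0.02,0,0.02,0,0,0,-1],[-0.02,0,0,0,0,0,-1]]' >/dev/null; python3 -c "from h import *;dk()"; python3 -m handwheel '[[-0.01,0,0,0,0,0,-1],[-0.01,0,0,0,0,0,-1]]' >/dev/null; python3 -c "from h import *;dk()"; python3 -m handwheel '[[-0.01,0,0,0,0,0,-1],[-0.01,0,0,0,0,0,-1]]' >/dev/null; python3 -c "from h import *;dk()"
```

```text
dock x -145.83 y -70.11 mm z 14.6 yaw -4.12 F [ 0.1  0.9 -1. ]
dock x -144.03 y -70.02 mm z 14.7 yaw -4.12 F [ 0.1 -0.2 -0.4]
dock x -142.32 y -69.96 mm z 14.7 yaw -4.11 F [-0.9  0.4  0.1]
```

```bash
for i in 1; do python3 -m handwheel '[[-0.01,0,0,0,0,0,-1]]' >/dev/null; python3 -c "from h import *;dk()"; python3 -m handwheel '[[-0.01,0,0,0,0,0,-1]]' >/dev/null; python3 -c "from h import *;dk()"; python3 -m handwheel '[[-0.01,0,0,0,0,0,-1]]' >/dev/null; python3 -c "from h import *;dk()"; python3 -m handwheel '[[-0.01,0,0,0,0,0,-1]]' >/dev/null; python3 -c "from h import *;dk()"; done
```

```text
dock x -141.47 y -69.97 mm z 14.8 yaw -4.12 F [-0.  -0.1  0.8]
dock x -141.34 y -70.00 mm z 14.7 yaw -4.11 F [-2.4  0.8  1.4]
dock x -141.25 y -70.00 mm z 14.7 yaw -4.10 F [-4.   0.9  2.7]
dock x -141.20 y -70.03 mm z 14.6 yaw -4.09 F [-5.2  1.5  4.1]
```

```bash
python3 -m handwheel '[[-0.01,0,0,0,0,0,-1],[-0.01,0,0,0,0,0,-1]]' >/dev/null; python3 -c "from h import *;dk()"
python3 -m handwheel '[[0.06,0,0,0,0,0,-1],[0.16,0,0,0,0,0,-1],[0.1,0,0,0,0,0,-1],[0,0.5,0,0,0,0,-1],[0,0.5,0,0,0,0,-1],[0,0.5,0,0,0,0,-1],[0,0.5,0,0,0,0,-1],[0,0,0,0,0,0,-1],[-0.08,0,0,0,0,0,-1],[-0.06,0,0,0,0,0,-1],[0,0,0,0,0,0,-1]]'>/dev/null; python3 -c "from h import *;dk()"
```

```text
dock x -140.82 y -70.20 mm z 14.5 yaw -4.08 F [-7.7  0.9  6.2]
dock x -150.86 y 88.98 mm z 14.8 yaw -4.21 F [-0.1  1.1  0.2]
```

```bash
python3 -m handwheel '[[-0.04,0,0,0,0,0,-1],[-0.03,0,0,0,0,0,-1]]' >/dev/null; python3 -c "from h import *;dk()"; for i in 1; do python3 -m handwheel '[[-0.015,0,0,0,0,0,-1],[-0.01,0,0,0,0,0,-1]]' >/dev/null; python3 -c "from h import *;dk()"; python3 -m handwheel '[[-0.01,0,0,0,0,0,-1],[-0.01,0,0,0,0,0,-1]]' >/dev/null; python3 -c "from h import *;dk()"; python3 -m handwheel '[[-0.01,0,0,0,0,0,-1]]' >/dev/null; python3 -c "from h import *;dk()"; done
```

```text
dock x -145.95 y 89.06 mm z 14.8 yaw -4.20 F [ 0.4 -0.3 -0. ]
dock x -143.99 y 89.72 mm z 14.8 yaw -4.15 F [ 0.4 -0.4 -0.1]
dock x -142.71 y 90.02 mm z 14.8 yaw -4.11 F [ 0.4 -0.  -0.6]
dock x -141.88 y 90.07 mm z 14.8 yaw -4.10 F [ 0.1 -0.5 -0.5]
```

```bash
for i in 1; do python3 -m handwheel '[[-0.01,0,0,0,0,0,-1]]' >/dev/null; python3 -c "from h import *;dk()"; python3 -m handwheel '[[-0.01,0,0,0,0,0,-1]]' >/dev/null; python3 -c "from h import *;dk()"; python3 -m handwheel '[[-0.01,0,0,0,0,0,-1],[-0.01,0,0,0,0,0,-1]]' >/dev/null; python3 -c "from h import *;dk()";  python3 -m handwheel '[[-0.01,0,0,0,0,0,-1]]' >/dev/null; python3 -c "from h import *;dk()"; done
```

```text
dock x -141.68 y 90.03 mm z 14.7 yaw -4.10 F [-3.3  1.3  2.1]
dock x -141.60 y 89.96 mm z 14.7 yaw -4.10 F [-4.8  1.5  4. ]
dock x -141.46 y 89.90 mm z 14.6 yaw -4.10 F [-7.6  4.2  5.8]
dock x -141.41 y 89.85 mm z 14.6 yaw -4.09 F [-9.7  4.9  6.3]
```

Both points stall stiffly, at −141.3 (right) and −141.6 mm (left), so the keyboard is flush and square to the rail. Now I'll re-check the end stop.

```bash
python3 -m handwheel '[[0.06,0,0,0,0,0,-1],[0.16,0,0,0,0,0,-1],[0.12,0,0,0,0,0,-1],[0,0,-0.5,0,0,0,-1],[0,0,-0.5,0,0,0,-1],[-0.173,-0.532,0,0,0,0,-1],[-0.173,-0.532,0,0,0,0,-1],[-0.173,-0.532,0,0,0,0,-1],[-0.173,-0.532,0,0,0,0,-1],[-0.173,-0.532,0,0,0,0,-1],[-0.173,-0.532,0,0,0,0,-1],[0,0,0,0,0,0,-1]]'>/dev/null; python3 -c "from h import *;dk()"
python3 -m handwheel '[[0,0,0,0,0,0.98,-1],[0,0,0,0,0,0.98,-1],[0,0,0,0,0,0.98,-1],[0,0,0,0,0,0.98,-1],[0,0,0,0,0,0.98,-1],[0,0,0,0,0,0.98,-1],[0,0,0,0,0,0.98,-1],[0,0,0,0,0,0.98,-1],[0,0,0,0,0,0.98,-1],[0,0,0,0,0,0.98,-1]]'>/dev/null
python3 -m handwheel '[[0,0,0,0,0,0.98,-1],[0,0,0,0,0,0.98,-1],[0,0,0,0,0,0.98,-1],[0,0,0,0,0,0.98,-1],[0,0,0,0,0,0.98,-1],[0,0,0,0,0,0.98,-1],[0,0,0,0,0,0.98,-1],[0,0,0,0,0,0.98,-1],[0,0,0,0,0,0.98,-1],[0,0,0,0,0,0.98,-1],[0,0,0,0,0,0,-1]]'>/dev/null; python3 -c "from h import *;dk()"
```

```text
dock x -79.90 y -170.06 mm z 95.1 yaw -4.41 F [-0.7  0.7  0.4]
dock x -83.04 y -164.51 mm z 94.6 yaw -93.93 F [ 0.7 -0.3 -0.2]
```

```bash
python3 -m handwheel '[[0,0,0.4,0,0,0,-1],[0,0,0.4,0,0,0,-1],[0,0,0.19,0,0,0,-1],[0,0,0,0,0,0,-1],[0.08,0,0,0,0,0,-1],[0.08,0,0,0,0,0,-1],[0.06,0,0,0,0,0,-1],[0.03,0,0,0,0,0,-1],[0,0,0,0,0,0,-1]]'>/dev/null; python3 -c "from h import *;dk()"; python3 -m handwheel '[[0.02,0,0,0,0,0,-1],[0.01,0,0,0,0,0,-1]]' >/dev/null; python3 -c "from h import *;dk()"; python3 -m handwheel '[[0.01,0,0,0,0,0,-1],[0.01,0,0,0,0,0,-1]]' >/dev/null; python3 -c "from h import *;dk()"
```

```text
dock x -81.77 y -144.76 mm z 16.2 yaw -93.89 F [-0.8  0.6 -0.4]
dock x -82.09 y -142.91 mm z 15.7 yaw -93.96 F [-0.3 -0.1 -0.2]
dock x -82.16 y -141.43 mm z 15.5 yaw -93.97 F [ 0.1  0.  -0.3]
```

```bash
for i in 1; do python3 -m handwheel '[[0.01,0,0,0,0,0,-1],[0.01,0,0,0,0,0,-1]]' >/dev/null; python3 -c "from h import *;dk()"; python3 -m handwheel '[[0.01,0,0,0,0,0,-1],[0.01,0,0,0,0,0,-1]]' >/dev/null; python3 -c "from h import *;dk()"; python3 -m handwheel '[[0.01,0,0,0,0,0,-1]]' >/dev/null; python3 -c "from h import *;dk()"; python3 -m handwheel '[[0.01,0,0,0,0,0,-1]]' >/dev/null; python3 -c "from h import *;dk()"; done
```

```text
dock x -82.16 y -139.72 mm z 15.5 yaw -93.96 F [-0.7  0.6  0.3]
dock x -82.15 y -138.28 mm z 15.6 yaw -93.93 F [-0.6 -3.8 -1.1]
dock x -82.33 y -137.86 mm z 15.5 yaw -93.92 F [-0.4 -3.8 -0.3]
dock x -82.42 y -137.03 mm z 15.6 yaw -93.94 F [-0.2 -4.6  0.6]
```

```bash
for i in 1; do python3 -m handwheel '[[0.008,0,0,0,0,0,-1]]' >/dev/null; python3 -c "from h import *;dk()"; python3 -m handwheel '[[0.008,0,0,0,0,0,-1]]' >/dev/null; python3 -c "from h import *;dk()"; python3 -m handwheel '[[0.008,0,0,0,0,0,-1]]' >/dev/null; python3 -c "from h import *;dk()"; done
```

```text
dock x -82.43 y -136.85 mm z 15.5 yaw -93.91 F [-1.5 -8.2 -0. ]
dock x -82.43 y -136.78 mm z 15.6 yaw -93.89 F [ -1.9 -10.6   1.2]
dock x -82.42 y -136.70 mm z 15.6 yaw -93.87 F [ -2.  -14.6   1. ]
```

```bash
python3 -m handwheel '[[-0.05,0,0,0,0,0,-1],[-0.1,0,0,0,0,0,-1],[-0.25,0,0,0,0,0,-1],[0,0,0,0,0,0,-1],[0,0,-0.5,0,0,0,-1],[0,0,-0.5,0,0,0,-1],[0,0,-0.5,0,0,0,-1],[0,0,0,0,0,0,-1],[0,0,0,0,0,0,-1]]'>/dev/null; python3 - <<'E'
from h import *
dk(); im=ctrl.get_image("side");cv2.imwrite("pics/s8raw.png",im[:,:,::-1])
h=cv2.cvtColor(im,cv2.COLOR_RGB2HSV)
m=cv2.inRange(h,(15,140,120),(32,255,255))[180:240,130:225];print("yellow",(m>0).sum())
a=cv2.imread("pics/s7raw.png").astype(int);d=np.abs(a-im[:,:,::-1]).max(2)[185:255,130:250];ys,xs=np.where(d>40);print("changed px",len(xs),xs.mean()+130 if len(xs) else 0,ys.mean()+185 if len(xs) else 0)
print(ctrl.sense()["time"])
E
```

```text
dock x -81.37 y -166.14 mm z 136.7 yaw -93.95 F [-0.9 -0.1 -0.3]
yellow 0
changed px 309 240.98705501618122 201.11974110032364
31.0
```

```bash
python3 - <<'E'
from h import *
o=np.array([.62155,.1459,0]);yh=np.array([.0714,.9974,0]);xh=np.array([.9974,-.0714,0])
ims=[cv2.GaussianBlur(cv2.imread(f"pics/{n}.png",0).astype(np.float32),(3,3),0) for n in("s7raw","s8raw")]
# seated front edge near dock x -124mm; sample profiles across it
u=np.arange(-.022,.010,.0005)
for y in np.arange(-.09,.16,.03):
    r=[]
    for g in ims:
        v=0;n=0
        for dy in np.arange(-.01,.0101,.002):
            P_=o+(-.124+u)[:,None]*xh+(y+dy)*yh
            q=proj(P_).astype(np.float32); v=v+cv2.remap(g,q[None,:,0],q[None,:,1],cv2.INTER_LINEAR)[0]
        v/=11; mid=(v[:8].mean()+v[-8:].mean())/2; i=np.where(v<mid)[0][0]
        r.append((-.124+u[i-1]+.0005*(v[i-1]-mid)/(v[i-1]-v[i]))*1e3)
    print("y %.0f  s7 %.2f  s8 %.2f  diff %.2f"%(y*1e3,*r,r[1]-r[0]))
E
```

```text
y -90  s7 -124.30  s8 -124.98  diff -0.69
y -60  s7 -124.95  s8 -124.76  diff 0.19
y -30  s7 -125.00  s8 -124.94  diff 0.06
y 0  s7 -124.78  s8 -124.75  diff 0.03
y 30  s7 -125.34  s8 -125.29  diff 0.04
y 60  s7 -125.19  s8 -125.19  diff 0.00
y 90  s7 -126.10  s8 -126.05  diff 0.06
y 120  s7 -125.79  s8 -125.77  diff 0.02
y 150  s7 -125.59  s8 -125.63  diff -0.04
```

The front edge has not moved from its seated, square position to within about 0.2 mm, apart from one reading of −0.7 mm at the right end, where the gripper's shadow differs. The robot is clear of everything, so I'm handing in.

```bash
python3 -c "
from bench import ctrl
print(ctrl.sign_off())"
```

```text
the job is handed in; nothing more can be done
None
```

I docked the keyboard and handed the job in at about 31 s: it lies flush along the rail (by feel at two points) and against the end stop, with wrist force peaking near 16 N and the arm clear; the hand-in returned no verdict, and I couldn't read the spring contacts directly.

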